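# Index the housing shuttle into the checking station

### The arm

A 6-joint arm with a two-finger parallel gripper is mounted at the origin on the work surface. World frame = base frame: x ahead of the robot, y to its left, z up, the work surface at z = 0. Lengths are in mm, angles in degrees, forces in N, time in s.
With the tool pointing down it reaches from about 400 to 925 mm from the base axis. Payload 3.4 kg.
Tool frame: the origin (TCP) lies at the very end of the fingers, on their centre line; the grasp point (between the pads) lies 19 mm behind it; z points along the fingers, y is the line along which they close (so a half turn about z gives the same grasp; the last joint's range is limited). The gripper opens to 85 mm and grips with 20 to 120 N. Pads are 22 mm wide; open, the fingers measure 114 mm over their backs; the gripper's body (76 mm by 85 mm) begins 54 mm behind the grasp point. The pads swing forward as they close: fully open they stand 13 mm farther back than shut.
Start: joints at [-78.295, 17.578, 86.31, -0, 76.112, -4.211], TCP at [157.664, -552.968, 231.305] pointing down, gripper open.
Joint ranges: [-179.03, 179.03], [-60, 130.46], [8.19, 133.38], [-81.62, 261.62], [5.75, 156.47], [-153.77, 153.77]. Speed limits (degrees/s): [147.25, 147.25, 180, 180, 180, 180].

### API

Orientations are given as a 3x3 rotation matrix whose columns are the frame's x, y, z axes.
In Python, from rig import env gives the robot as it stands. The module is installed in compiled form; this text tells all that it offers.
- The arm moves only by the tool arm_command, never from a script. Its argument "steps" is a list of rows, each a list of 6 numbers: the shift along the tool's x, y, z in m, then the turn, a rotation vector about the tool's x, y, z in degrees. A call has 1 to 20 rows; each row is the pose to reach, as a shift and turn from the pose commanded when the call began, along the tool's axes at that moment; what a row does not reach only later rows make up. A row lasts 1/8 s, in which the tool goes at most 62.5 mm and 10.7 degrees, less where a joint would pass 70% of its speed; a pose out of reach is approached as far as the arm can. A call with a gripper value outside its range is refused whole. "gripper" is the opening, from -1 (shut) to 1 (fully open), set as the call begins (left out, the last holds). The fingers move at their own pace and stop on an object; "newtons" is the grip in N (left out, the last holds). Time passes only in rows, so rows that repeat a pose let the fingers close. It gives the time, the measured TCP pose, the force, the opening and the grip force at its end, in the units of the state.
- env.get_state(): the state, without advancing time (a new reading comes with each control period).
- env.get_image(name): name is "side" or "top" or "wrist"; returns a dict with "image" (420x560x3 uint8, blue, green, red), "fx", "fy", "cx", "cy" (pixels), "rvec" (rotation vector, rad) and "tvec" (3), from world to camera coordinates, as OpenCV has them. Camera axes: x right, y down, z forward; pixel columns grow to the right and rows downward; lengths in mm; the calibration is good to about 2 mm. A picture is of the moment at which its call begins. There is no depth.
- env.close_job(): hands the job in; it is judged then, once.
The state is a dict: "clock": time; "q": joint angles; "joint_vel": joint speeds; "tau": joint torques, N m; "position": TCP position; "orientation": TCP orientation; "ft_force": force on the tool from outside, world axes, zero at the start; "wrist_torque": the same for the moment, N m; "finger_gap": finger opening in mm; "gripper_force": force on a finger pad.
Only numpy, scipy, OpenCV 4.12 (cv2) and the standard library are available. Lean on these libraries where they do the work, as an engineer would, in place of code of your own. Each camera call takes 0.05 s, during which the arm holds its last target. There are 200 camera calls.

### The job

Start the check by pressing the green button fully down and letting it come back up; leave the red button alone. Then grip the blue shuttle by its black grip block and slide it along its rail until its ball clicks into the notch at the yellow checking station, without pushing it through and beyond the notch, and finish holding it there: the program ends with the fingers still gripping the block, the shuttle at rest in the notch. Do not disturb the loose things lying about.

Things in the scene. Friction and masses are not known exactly. Their poses are not given: they have to be found in the camera images.
- fixture: slide fixture fixed to the bench: aluminium base plate 210 (its x) by 340 (its y) by 20 mm with two steel guide rods and dark end blocks. Origin under the plate on the bench, 10 mm in x from the plate's centre; its +y axis is the direction in which the shuttle has to be slid, its +x axis points away from the robot, to the side where the yellow checking station stands
- shuttle (a joint): travel of the blue shuttle along the fixture's +y, 0 to 0.18 m between its end stops; it starts somewhere in 0 to 0.045. Rubs with about 1.5 N. A spring ball plunger (5 to 7 N) sticks out of its +x edge
- handle (a point): point on the shuttle's black upright grip block, 24 mm (fixture x) by 20 mm (fixture y) by 50 mm tall. The point is the centre of its underside, on the blue plate, 51 mm above the bench; its top is 101 mm above the bench; axes as the fixture's. A grey housing 64 mm across, rising to 109 mm above the bench, is clamped on the shuttle, its axis 67 mm from the block's along fixture +x
- mark (a point): point on the shuttle above the centre of its ball, at the end of the white line on the blue plate's +x edge, 51 mm above the bench; in fixture y it is level with the grip
- notch (a point): the notch of the yellow checking station, fixed on the base plate at a place that differs from run to run: midway between two upright steel pins (10 mm thick, axes 14 mm apart along fixture y), level in fixture y with the dark lines on the yellow block, 51 mm above the bench; axes as the fixture's. mark coincides with it when the shuttle is home
- station: the yellow station; origin level with the notch, 56 mm from it in fixture -x. As the shuttle slides along +y its 12 mm ball meets the first pin 15 mm before the notch (push rises by 8 to 10 N), passes the crest 7 mm before, is then drawn forward by about 3 N until home in the notch, where the push rises again by about 5 N; pushed harder it crosses the second pin, 7 mm beyond
- start_top (a point): centre of the top of the green push button (32 mm across), 53 to 54 mm above the bench when up, on a cream box 80 by 80 by 35 mm; the green and the red button may be on either side of the fixture
- start (a joint): travel of the green button: 0 up, 0.007 m fully down (spring; about 5 N at full travel)
- stop_top (a point): centre of the top of the red push button, same make and size as the green one; not to be pressed
- stop (a joint): travel of the red button: 0 up, 0.007 m fully down
- housing1: grey plastic cone-shaped pipe housing standing on its wide end, 64 mm across, 85 mm tall, loose bystander, origin at the centre of its underside
- housing2: second such grey housing, 64 mm across, 85 mm tall, loose bystander, origin at the centre of its underside
- collar: black plastic collar lying flat, 68 mm across, 25 mm high, loose bystander, origin at the centre of its underside
- seal: white plastic ring lying flat, 44 mm across, 10 mm high, loose bystander, origin at the centre of its underside
- tin: black tin standing upright, 72 mm across, 85 mm tall, loose bystander, origin at the centre of its underside
- driver: blue-handled screwdriver lying on the bench, loose bystander, origin on its underside near mid-length
Things that resemble listed ones, but are neither listed nor needed, are in the scene too. What is shaped like the part that bears stop_top but purple is not meant.

How it is judged (in metres and radians):
On the way, in this order (a step that is already met when the one before it is completed fails the run):
1. the green button is pressed fully down (value of joint start above 0.0055 m), for 0.05 s.
2. the green button is up again and let go (value of joint start below 0.0015 m and contact force between each of the arm, the fingers and start below 0.1 N), for 0.1 s.
3. the shuttle is in the notch, its black block gripped by the fingers (y of mark in the frame of notch between -0.003 and 0.003 m and contact force between the fingers and shuttle_c1 above 3 N), for 0.3 s.
At the end, for the whole second after the job is handed in: the shuttle's mark is within 3 mm of the notch along the rail and at rest, the fingers grip the black block with over 3 N, and both buttons are up (all of step 3 and velocity of joint shuttle between -0.005 and 0.005 m/s and value of joint each of start, stop below 0.0015 m); the arm keeps its last pose, push and grip.
It fails at once if the shuttle is pushed more than 10 mm past the notch (y of mark in the frame of notch above 0.01 m).
It fails at once if the red button is pressed (value of joint stop above 0.003 m).
It fails at once if a loose bystander is moved more than 30 mm (distance of any of housing1, housing2, collar, seal, tin, driver from where it was at the start of the episode above 0.03 m).
It also fails if it takes over 72 s, if anything falls off the work surface, if the arm or the gripper's body presses on something with over 40 N, if the wrist force passes 120 N, or if a joint passes its speed limit or range.

## Working session

There is one attempt and no reset: what is moved stays moved. The work goes in short steps, Python scripts to look and compute and a tool call to move; the robot and the scene stay as the last step left them, time stands still between calls to the robot, and variables do not carry over. Pictures are saved under pics/ and viewed, at most 10 in all, crops included, and the job is handed in when it is done.

Besides the shell and the picture viewer there is one more tool, called after ">>>" by a JSON object that holds its "method" and its "body". arm_command: Moves the arm, as the interface text tells. Its arguments: {"type":"object","properties":{"steps":{"type":"array"},"gripper":{"type":"number"},"newtons":{"type":"number"}},"required":["steps"]}

```bash
mkdir -p pics; cat > h.py <<'E'
import numpy as np, cv2, pickle
from rig import env
def grab(name, tag):
    d=env.get_image(name); cv2.imwrite(f'pics/{tag}.png', d['image']); pickle.dump(d,open(f'pics/{tag}.pkl','wb')); return d
def load(tag): return pickle.load(open(f'pics/{tag}.pkl','rb'))
def cam(d):
    K=np.array([[d['fx'],0,d['cx']],[0,d['fy'],d['cy']],[0,0,1.]])
    R=cv2.Rodrigues(np.array(d['rvec'],float))[0]; return K,R,np.array(d['tvec'],float).ravel()
def ray(d,u,v,z):
    K,R,t=cam(d); c=-R.T@t; r=R.T@np.linalg.inv(K)@[u,v,1]; return c+r*(z-c[2])/r[2]
def proj(d,p):
    K,R,t=cam(d); q=K@(R@np.asarray(p,float)+t); return q[:2]/q[2]
def tri(obs):
    A=[];b=[]
    for d,u,v in obs:
        K,R,t=cam(d); r=R.T@np.linalg.inv(K)@[u,v,1]; r/=np.linalg.norm(r); P=np.eye(3)-np.outer(r,r); A.append(P); b.append(P@(-R.T@t))
    return np.linalg.solve(sum(A),sum(b))
E
python3 - <<'E'
from h import *
for n in ['top','side']:
    d=grab(n,n+'0'); K,R,t=cam(d); print(n,-R.T@t,d['fx'])
    cv2.imwrite(f'pics/{n}0b.png',cv2.resize(d['image'],(800,600),interpolation=cv2.INTER_CUBIC))
print(env.get_state())
E
```

```text
top [ 330.27293975    4.3536939  1380.30570339] 488.83997349318264
side [ 258.62404669 -897.63405356  841.06454178] 432.0884819108043
{'clock': 0.1, 'q': array([-7.82941579e+01,  1.76184820e+01,  8.63737810e+01,  1.08091254e-03,
        7.61126512e+01, -4.20961130e+00]), 'joint_vel': array([ 0.03937741, -0.02400086, -0.11715508, -0.06516681, -0.01212119,
        0.04435385]), 'tau': array([ 7.07890631e-04, -4.58528280e+01, -2.52608246e+01, -1.14255879e-04,
        5.62063098e-03,  8.39452667e-06]), 'position': array([ 157.55013404, -552.35944915,  230.48536422]), 'orientation': array([[ 9.61668658e-01,  2.74213909e-01, -3.53573016e-04],
       [ 2.74214094e-01, -9.61666991e-01,  1.79673037e-03],
       [ 1.52668960e-04, -1.82481399e-03, -9.99998323e-01]]), 'ft_force': array([-0.24867306,  0.28481952, -0.18281137]), 'wrist_torque': array([ 0.01012649,  0.02194284, -0.0102032 ]), 'gripper_force': 0.0, 'finger_gap': 85.68416155623991}
```

View pics/top0b.png

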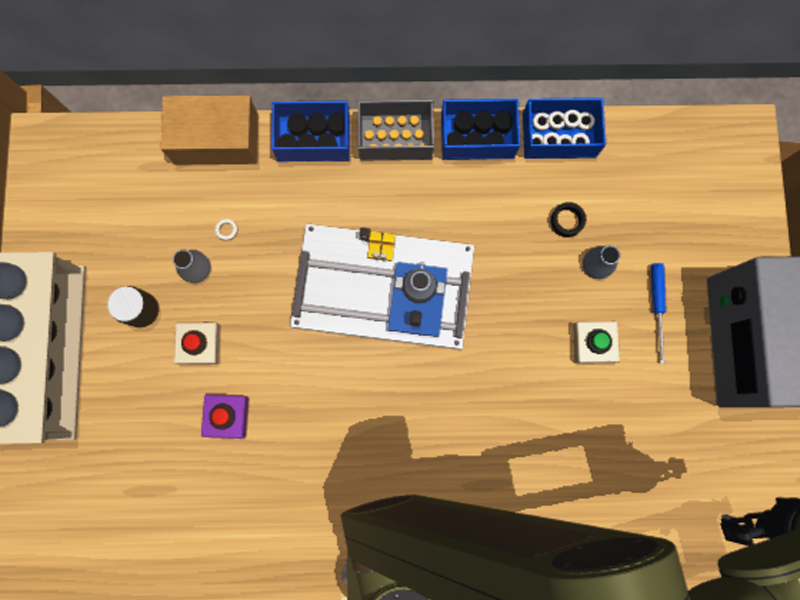

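View pics/side0b.png

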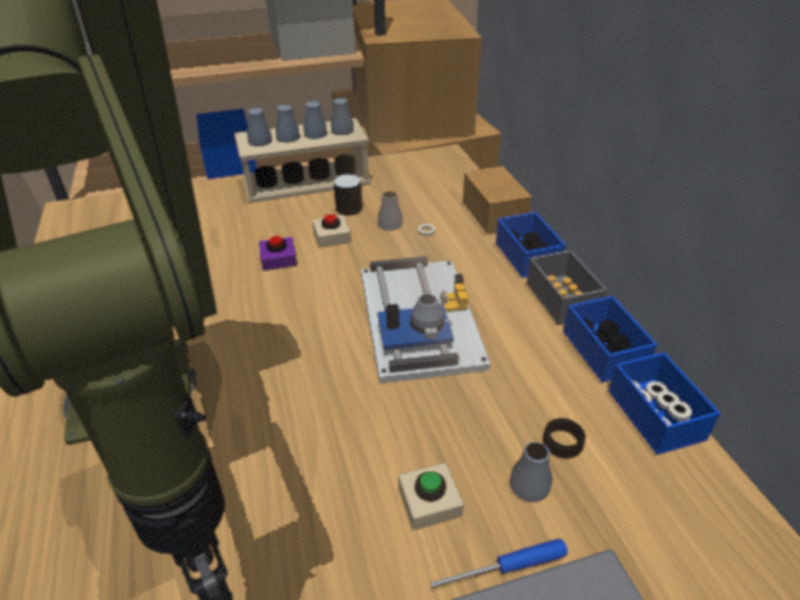

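The top view shows the green button at about (599,341), the red one at (192,342), the fixture centred near (383,287) with its +y to the left, the grip block near (415,319) and the station near (381,246). Next I'll enlarge the fixture area.

```bash
python3 - <<'E'
from h import *
d=load('top0'); s=load('side0')
c=d['image'][150:250,200:335]; cv2.imwrite('pics/c1.png',cv2.resize(c,None,fx=5.9,fy=5.9,interpolation=cv2.INTER_CUBIC))
hsv=cv2.cvtColor(d['image'],cv2.COLOR_BGR2HSV)
def cen(img,x0,y0,x1,y1,lo,hi):
    h=cv2.cvtColor(img,cv2.COLOR_BGR2HSV); m=cv2.inRange(h,lo,hi); k=np.zeros_like(m); k[y0:y1,x0:x1]=m[y0:y1,x0:x1]
    ys,xs=np.nonzero(k); return xs.mean(),ys.mean(),len(xs)
g=cen(d['image'],395,220,440,260,(45,80,40),(80,255,255)); gs=cen(s['image'],275,320,330,355,(45,80,40),(80,255,255))
print(g,gs); print(ray(d,*g[:2],53.5),ray(s,*gs[:2],53.5),tri([(d,*g[:2]),(s,*gs[:2])]))
# plate outline (top at z=20): white
m=cv2.inRange(hsv,(0,0,170),(180,60,255)); k=np.zeros_like(m); k[150:250,195:340]=m[150:250,195:340]
b=cv2.inRange(hsv,(95,100,40),(130,255,255)); k[150:250,195:340]|=b[150:250,195:340]
k=cv2.morphologyEx(k,cv2.MORPH_CLOSE,np.ones((9,9)))
cs=max(cv2.findContours(k,0,2)[0],key=cv2.contourArea)[:,0,:]
w=np.array([ray(d,u,v,20)[:2] for u,v in cs],np.float32); r=cv2.minAreaRect(w); print(r)
E
```

```text
(np.float64(420.42622950819674), np.float64(238.2622950819672), 122) (np.float64(300.9746192893401), np.float64(337.1421319796954), 197)
[ 451.80381584 -388.32533988   53.5       ] [ 449.53132448 -386.89020053   53.5       ] [ 450.48358512 -387.73670384   54.67676971]
((571.76953125, 27.624160766601562), (340.33929443359375, 210.54812622070312), 81.60636901855469)
```

View pics/c1.png

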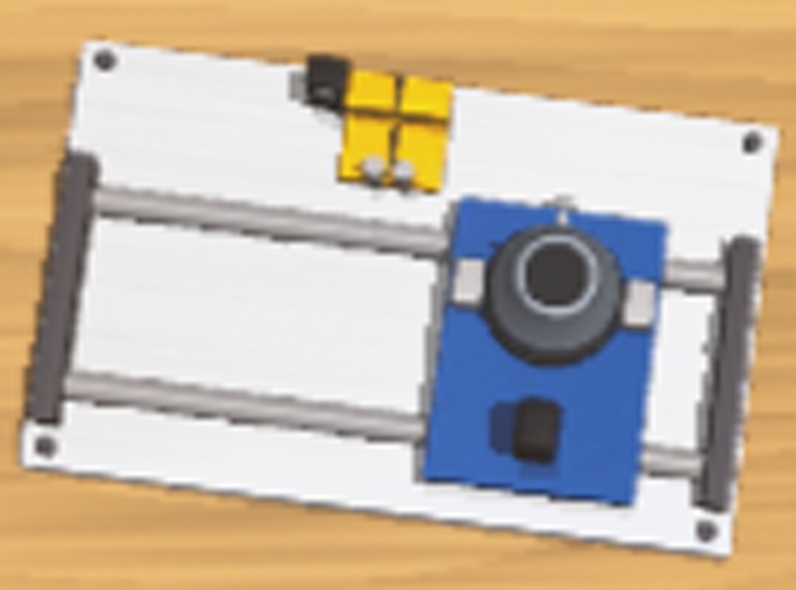

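The plate fits at 340 x 210.5 mm with fixture yaw about -8.4°, and the green button top is near (450.5, -388, 54). That is consistent with the given height. I'll move above the button with the fingers shut.

>>> {"method": "arm_command", "body": {"steps": [[0.03,-0.007,0,0,0,0],[0.08,-0.019,0,0,0,0],[0.13,-0.031,0,0,0,0],[0.18,-0.043,0.02,0,0,0],[0.23,-0.055,0.04,0,0,0],[0.28,-0.067,0.06,0,0,0],[0.31,-0.075,0.09,0,0,0],[0.327,-0.0786,0.12,0,0,0],[0.327,-0.0786,0.14,0,0,0],[0.327,-0.0786,0.15,0,0,0],[0.327,-0.0786,0.15,0,0,0],[0.327,-0.0786,0.15,0,0,0]], "gripper": -1, "newtons": 40}}

```text
clock: 1.6
position: [450.8, -388.4, 82.1]
orientation: [[0.962, 0.274, 0.001], [0.274, -0.962, -0.001], [0.001, 0.001, -1.0]]
ft_force: [0.7, -0.5, -0.3]
finger_gap: -0.1
gripper_force: 0.0
```

>>> {"method": "arm_command", "body": {"steps": [[0,0,0.01,0,0,0],[0,0,0.02,0,0,0],[0,0,0.025,0,0,0],[0,0,0.029,0,0,0],[0,0,0.032,0,0,0],[0,0,0.0345,0,0,0],[0,0,0.0345,0,0,0]]}}

```text
clock: 2.48
position: [450.2, -387.6, 50.6]
orientation: [[0.962, 0.275, 0.0], [0.275, -0.962, -0.001], [0.0, 0.001, -1.0]]
ft_force: [-6.8, 5.4, 28.0]
finger_gap: 0.4
gripper_force: 14.0
```

```bash
python3 - <<'E'
from h import *
s=grab('side','side1'); t=grab('top','top1')
a=cv2.resize(s['image'][290:390,255:365],(440,400),interpolation=cv2.INTER_CUBIC); w=grab('wrist','w1')['image']
s0=load('side0')['image'][290:390,255:365]
cv2.imwrite('pics/c2.png',np.hstack([a,cv2.resize(w,(360,270)).repeat(1,0)[:400] if 0 else cv2.copyMakeBorder(cv2.resize(w,(360,270)),0,130,0,0,0)]))
st=env.get_state(); print(st['position'],st['ft_force'],st['wrist_torque'],st['finger_gap'])
E
```

```text
[ 450.18866043 -387.55645696   50.62634411] [-7.35827242  4.84560671 27.57764022] [0.94800451 1.18388898 0.01906037] 0.12350690358120056
```

View pics/c2.png

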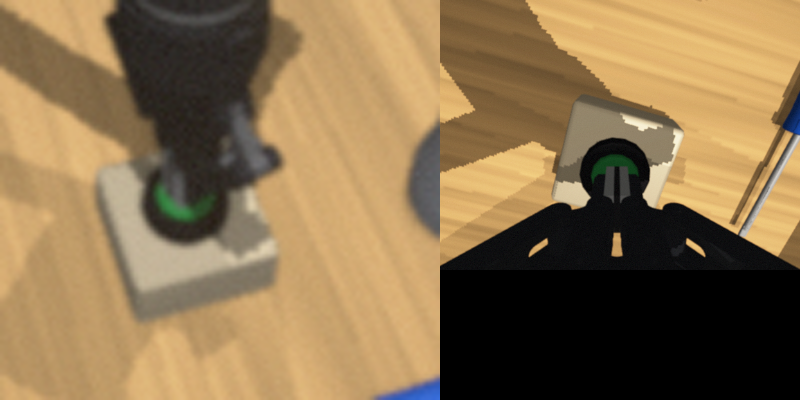

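```bash
python3 - <<'E'
from h import *
w=load('w1'); s=load('side1')
a=cv2.resize(w['image'][140:340,170:400],(690,600),interpolation=cv2.INTER_CUBIC)
cv2.imwrite('pics/c3.png',a)
P=np.array([450.5,-387.7,0])
for z in (46.5,50,53.5):
  print(z,proj(w,P+[0,0,z]),proj(s,P+[0,0,z]),[proj(w,P+[0,0,z]+16*np.array(v)).round(1).tolist() for v in ([1,0,0],[0,1,0],[-1,0,0],[0,-1,0])])
E
```

```text
46.5 [271.5214566 272.6368403] [301.46688357 339.27974715] [[281.9, 239.5], [235.5, 263.4], [261.7, 303.9], [306.9, 281.7]]
50 [271.4655321  276.50074582] [301.49844436 338.310803  ] [[282.1, 242.8], [234.7, 267.1], [261.4, 308.3], [307.6, 285.7]]
53.5 [271.40722225 280.52945887] [301.53015655 337.33721064] [[282.3, 246.2], [233.9, 271.0], [261.2, 312.9], [308.3, 289.9]]
```

View pics/c3.png

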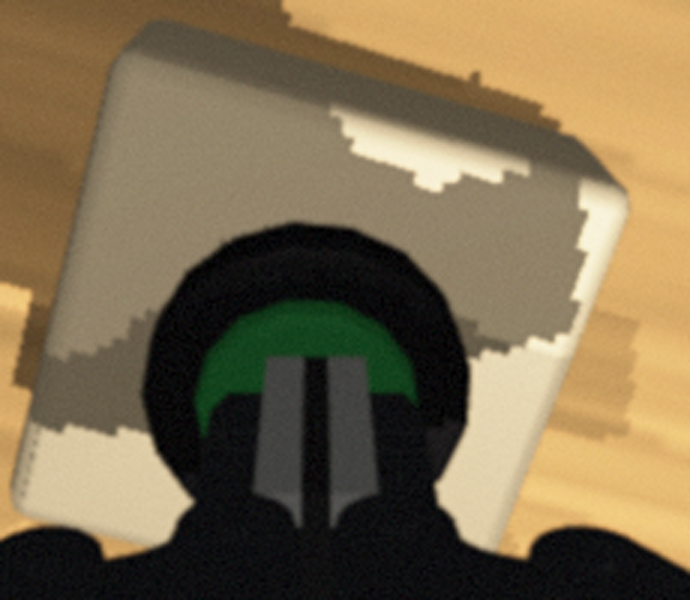

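>>> {"method": "arm_command", "body": {"steps": [[0,0,-0.003,0,0,0],[0,0,-0.0035,0,0,0],[0,0,-0.0035,0,0,0],[0,0,-0.0035,0,0,0]]}}

```text
clock: 3.12
position: [450.2, -387.5, 51.0]
orientation: [[0.962, 0.274, -0.001], [0.274, -0.962, 0.0], [-0.0, -0.0, -1.0]]
ft_force: [-3.7, 1.7, 9.7]
finger_gap: -0.0
gripper_force: 4.9
```

>>> {"method": "arm_command", "body": {"steps": [[0,0,-0.0015,0,0,0],[0,0,-0.0015,0,0,0],[0,0,-0.0015,0,0,0]]}}

```text
clock: 3.5
position: [450.2, -387.5, 51.6]
orientation: [[0.962, 0.274, -0.001], [0.274, -0.962, 0.0], [-0.001, -0.001, -1.0]]
ft_force: [-3.4, 0.8, 5.4]
finger_gap: 0.1
gripper_force: 2.3
```

>>> {"method": "arm_command", "body": {"steps": [[0,0,-0.002,0,0,0],[0,0,-0.002,0,0,0],[0,0,-0.002,0,0,0]]}}

```text
clock: 3.88
position: [450.6, -387.7, 53.7]
orientation: [[0.962, 0.274, 0.0], [0.274, -0.962, 0.0], [0.0, -0.0, -1.0]]
ft_force: [-2.0, 1.0, 3.5]
finger_gap: 0.2
gripper_force: 1.7
```

The force knee (28 N, then 5.4 N, then 3.5 N along a spring slope) shows the button had bottomed. Now I'll lift off and work out the block and notch positions.

>>> {"method": "arm_command", "body": {"steps": [[0,0,-0.02,0,0,0],[0,0,-0.05,0,0,0],[0,0,-0.09,0,0,0],[0,0,-0.13,0,0,8],[0,0,-0.16,0,0,16],[0,0,-0.18,0,0,24.3],[0,0,-0.18,0,0,24.3],[0,0,-0.18,0,0,24.3]], "gripper": 0.2}}

```text
clock: 4.88
position: [450.5, -387.4, 232.7]
orientation: [[0.99, -0.143, -0.001], [-0.143, -0.99, 0.001], [-0.001, -0.001, -1.0]]
ft_force: [-0.1, 0.0, -0.4]
finger_gap: 51.1
gripper_force: 0.0
```

```bash
python3 - <<'E'
from h import *
d=load('top0')
px=lambda u,v:((u+.5)/5.9-.5+200,(v+.5)/5.9-.5+150)
a=np.radians(-8.4); R=np.array([[np.cos(a),-np.sin(a)],[np.sin(a),np.cos(a)]]); c=np.array([571.8,27.6])
def show(n,u,v,z):
    p=ray(d,*px(u,v),z)[:2]; print(n,p.round(1),'fix',(R.T@(p-c)).round(1))
show('block',540,424,101); show('blockbase',540,424,95); show('housing rim',556,272,109); show('mark',563,210,51)
for z in (50,60,70): show('pins%d'%z,388,170,z)
show('pin1 base',375,190,30)
for z in (40,50,60): show('line%d'%z,396,125,z)
s=env.get_state(); print(s['position'],s['orientation'].round(3),s['q'])
E
```

```text
block [497.4 -34.8] fix [-64.5 -72.6]
blockbase [498.2 -34.9] fix [-63.7 -72.6]
housing rim [564.9 -43.1] fix [  3.5 -70.9]
mark [605.2 -49.1] fix [ 44.3 -71. ]
pins50 [625.9  32.9] fix [52.7 13.2]
pins60 [623.7  32.7] fix [50.6 12.7]
pins70 [621.4  32.5] fix [48.4 12.1]
pin1 base [620.7  39.7] fix [46.6 19.1]
line40 [650.   29.1] fix [77.1 12.9]
line50 [647.6  28.9] fix [74.8 12.4]
line60 [645.2  28.7] fix [72.4 11.8]
[ 450.50696633 -387.41795884  232.6806404 ] [[ 0.99  -0.143 -0.001]
 [-0.143 -0.99   0.001]
 [-0.001 -0.001 -1.   ]] [-4.47754715e+01  1.90738793e+01  8.38074316e+01  1.40021890e-02
  7.71753083e+01  5.34676529e+01]
```

Block estimate is fixture (-63.7, -72) and notch y ≈ 12.5, so about 84.5 mm of slide; the 67 mm housing spacing checks out. Moving over the block for a wrist look.

>>> {"method": "arm_command", "body": {"steps": [[0,-0.02,0,0,0,0],[-0.001,-0.06,0,0,0,0],[-0.001,-0.11,0,0,0,0],[-0.002,-0.16,0,0,0,0],[-0.003,-0.21,0,0,0,0],[-0.004,-0.26,0,0,0,0],[-0.004,-0.31,0,0,0,0],[-0.005,-0.34,0.01,0,0,0],[-0.005,-0.357,0.03,0,0,0],[-0.005,-0.357,0.04,0,0,0],[-0.005,-0.357,0.04,0,0,0],[-0.005,-0.357,0.04,0,0,0]]}}

```text
clock: 6.38
position: [497.9, -34.5, 194.1]
orientation: [[0.989, -0.147, 0.0], [-0.147, -0.989, -0.0], [0.0, 0.0, -1.0]]
ft_force: [0.3, -1.3, 0.4]
finger_gap: 50.9
gripper_force: 0.0
```

```bash
python3 - <<'E'
from h import *
w=grab('wrist','w2'); s=grab('side','s2')
cv2.imwrite('pics/w2b.png',cv2.resize(w['image'],(800,600),interpolation=cv2.INTER_CUBIC))
st=env.get_state(); print(st['position'],st['finger_gap'])
for n,p in [('block',(498,-34.5,101)),('mark',(605.2,-49.1,51)),('notch',(624,32.7,51))]: print(n,proj(w,p)*800/560)
E
```

```text
[498.14856455 -34.56557108 194.41612362] 51.349384134666465
block [389.37253788 300.69118856]
mark [386.9633586   57.99879318]
notch [214.02867873  43.14311743]
```

View pics/w2b.png

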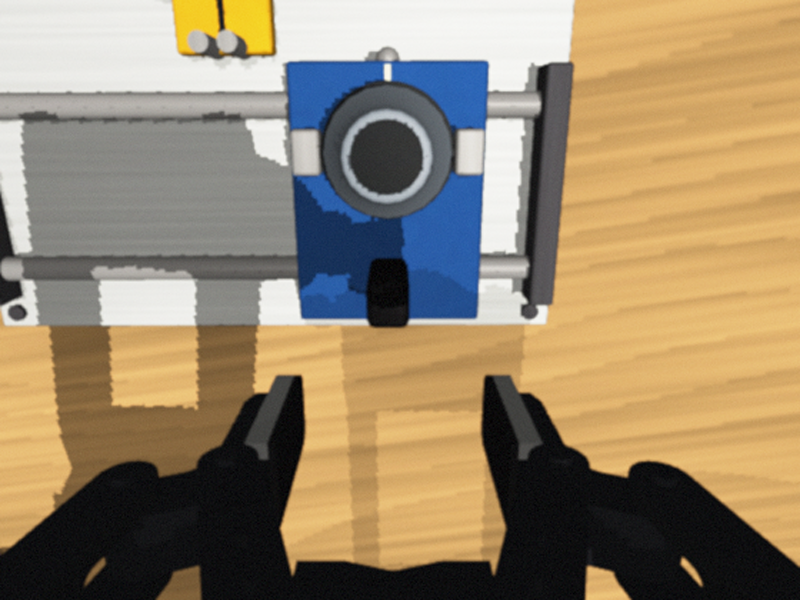

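The wrist view shows the block at (388, 258–325), matching the predicted (389, 301). The white line ends at (388, 62), and the pin tops are at (199, 41) and (229, 41), so their midpoint x of 214 matches the prediction.

```bash
python3 - <<'E'
from h import *
d=load('top0'); w=load('w2'); k=.7
px=lambda u,v:((u+.5)/5.9-.5+200,(v+.5)/5.9-.5+150)
pw=lambda u,v:((u+.5)*k-.5,(v+.5)*k-.5)
a=np.radians(-8.4); R=np.array([[np.cos(a),-np.sin(a)],[np.sin(a),np.cos(a)]]); c=np.array([571.8,27.6])
F=lambda p:np.r_[R.T@(p[:2]-c),p[2]].round(1)
K,Rw,t=cam(w); print('cam',-Rw.T@t)
print('pins tri',F(tri([(d,*px(372,167)),(w,*pw(199,41))])),F(tri([(d,*px(403,171)),(w,*pw(229,41))])))
for z in (51,60,70): print('pins',z,F(ray(w,*pw(214,41),z)))
print('mark',F(ray(w,*pw(388,62),51)))
print('rim',F(ray(w,*pw(387,150),109)))
f=np.array([-63.7,-71.8])
for z in (51,101):
  print(z,[ (proj(w,np.r_[R@(f+[sx*12,sy*10])+c,z])/k).round(0).tolist() for sx in(-1,1) for sy in (-1,1)])
E
```

```text
cam [573.8128097  -47.14053523 337.23373724]
pins tri [52.8 20.7 49.2] [52.6  5.9 50. ]
pins 51 [51.9 12.7 51. ]
pins 60 [50.7 10.  60. ]
pins 70 [49.3  7.  70. ]
mark [ 42.5 -71.4  51. ]
rim [  3.4 -71.3 109. ]
51 [[407.0, 293.0], [371.0, 293.0], [408.0, 251.0], [371.0, 251.0]]
101 [[410.0, 325.0], [367.0, 325.0], [411.0, 275.0], [366.0, 275.0]]
```

Everything agrees: mark at fixture y = -71.4 and notch ≈ 12.7–13.3, so the slide is about 84.5 mm. Descending over the block.

>>> {"method": "arm_command", "body": {"steps": [[0,0,0.02,0,0,0],[0,-0.0005,0.05,0,0,0],[0,-0.0005,0.08,0,0,0],[0,-0.0005,0.105,0,0,0],[0,-0.0005,0.12,0,0,0],[0,-0.0005,0.129,0,0,0],[0,-0.0005,0.129,0,0,0],[0,-0.0005,0.129,0,0,0]]}}

```text
clock: 7.48
position: [498.4, -33.6, 65.5]
orientation: [[0.989, -0.146, 0.001], [-0.146, -0.989, -0.0], [0.001, 0.0, -1.0]]
ft_force: [0.7, 0.7, -0.2]
finger_gap: 51.4
gripper_force: 0.0
```

>>> {"method": "arm_command", "body": {"steps": [[0,0,0,0,0,0],[0,0,0,0,0,0],[0,0,0,0,0,0],[0,0,0,0,0,0],[0,0,0,0,0,0],[0,0,0,0,0,0],[0,0,0,0,0,0],[0,0,0,0,0,0]], "gripper": -1, "newtons": 50}}

```text
clock: 8.48
position: [498.2, -33.3, 65.5]
orientation: [[0.989, -0.146, 0.001], [-0.146, -0.989, -0.0], [0.001, -0.0, -1.0]]
ft_force: [-0.8, 0.6, 5.9]
finger_gap: 19.6
gripper_force: 49.0
```

Gripped (gap 19.6 mm, 49 N). I'll slide 60 mm, stopping short of the first pin.

>>> {"method": "arm_command", "body": {"steps": [[0,-0.001,0,0,0,0],[0,-0.004,0,0,0,0],[0,-0.008,0,0,0,0],[0,-0.013,0,0,0,0],[0,-0.018,0,0,0,0],[0,-0.023,0,0,0,0],[0,-0.028,0,0,0,0],[0,-0.033,0,0,0,0],[0,-0.038,0,0,0,0],[0,-0.043,0,0,0,0],[0,-0.048,0,0,0,0],[0,-0.053,0,0,0,0],[0,-0.057,0,0,0,0],[0,-0.06,0,0,0,0],[0,-0.06,0,0,0,0],[0,-0.06,0,0,0,0]]}}

```text
clock: 10.48
position: [506.8, 26.2, 65.5]
orientation: [[0.989, -0.146, 0.001], [-0.146, -0.989, 0.0], [0.001, -0.0, -1.0]]
ft_force: [-0.7, 0.8, 5.2]
finger_gap: 19.3
gripper_force: 49.2
```

```bash
cat > m.py <<'E'
from h import *
a=np.radians(-8.4); R=np.array([[np.cos(a),-np.sin(a)],[np.sin(a),np.cos(a)]]); c=np.array([571.8,27.6])
def st():
    s=env.get_state(); print('fixpos',(R.T@(s['position'][:2]-c)).round(2),'F fix',(R.T@s['ft_force'][:2]).round(2),'gap',s['finger_gap'],'grip',s['gripper_force'],'t',s['clock'])
E
python3 - <<'E'
from m import *
st(); w=grab('wrist','w3'); st()
cv2.imwrite('pics/w3b.png',cv2.resize(w['image'][0:160,130:344],(800,598),interpolation=cv2.INTER_CUBIC))
E
```

```text
fixpos [-64.09 -10.86] F fix [-0.81  0.74] gap 19.31251353115265 grip 49.20995235443115 t 10.475
fixpos [-64.11 -10.86] F fix [-2.38  1.12] gap 19.011299144273988 grip 49.20823931694031 t 10.525
```

View pics/w3b.png

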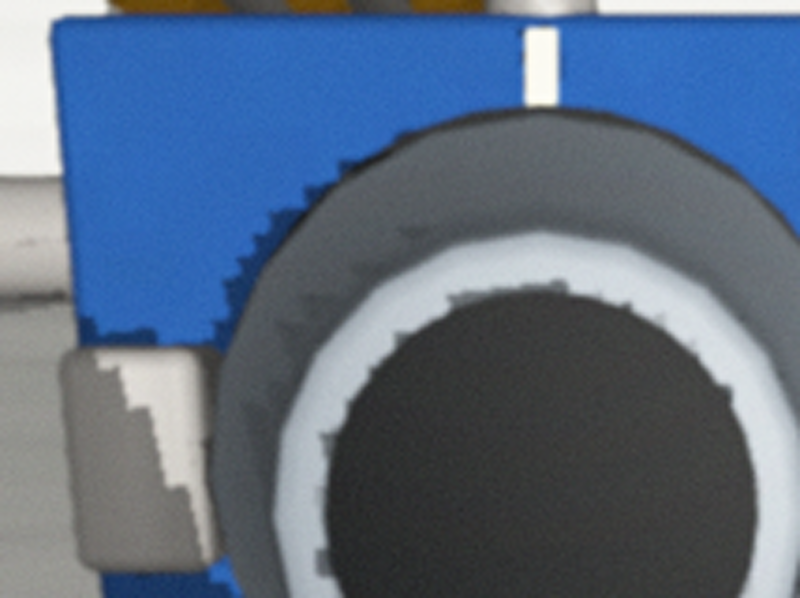

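The grip held and the shuttle moved 60 mm. The wrist view shows the mark at (542, 17) and the pins just ahead, at about x = 255–375 along the top edge. I'll continue in small steps and watch the force.

>>> {"method": "arm_command", "body": {"steps": [[0,-0.002,0,0,0,0],[0,-0.004,0,0,0,0],[0,-0.006,0,0,0,0],[0,-0.006,0,0,0,0]]}}

```text
clock: 11.02
position: [507.7, 32.0, 65.5]
orientation: [[0.989, -0.145, 0.001], [-0.145, -0.989, -0.0], [0.001, 0.0, -1.0]]
ft_force: [-0.8, -0.0, 5.7]
finger_gap: 19.3
gripper_force: 49.2
```

>>> {"method": "arm_command", "body": {"steps": [[0,-0.001,0,0,0,0],[0,-0.002,0,0,0,0],[0,-0.003,0,0,0,0],[0,-0.003,0,0,0,0]]}}

```text
clock: 11.52
position: [508.1, 34.8, 65.5]
orientation: [[0.989, -0.145, 0.001], [-0.145, -0.989, -0.0], [0.001, 0.0, -1.0]]
ft_force: [-1.0, -1.0, 6.6]
finger_gap: 19.3
gripper_force: 49.2
```

>>> {"method": "arm_command", "body": {"steps": [[0,-0.001,0,0,0,0],[0,-0.002,0,0,0,0],[0,-0.003,0,0,0,0],[0,-0.003,0,0,0,0]]}}

```text
clock: 12.02
position: [508.4, 37.2, 65.5]
orientation: [[0.989, -0.145, 0.001], [-0.145, -0.989, -0.001], [0.001, 0.001, -1.0]]
ft_force: [-1.3, -3.1, 6.5]
finger_gap: 19.2
gripper_force: 49.3
```

>>> {"method": "arm_command", "body": {"steps": [[0,-0.001,0,0,0,0],[0,-0.002,0,0,0,0],[0,-0.003,0,0,0,0],[0,-0.003,0,0,0,0]]}}

```text
clock: 12.52
position: [508.5, 37.9, 65.5]
orientation: [[0.99, -0.144, -0.0], [-0.144, -0.989, -0.005], [0.001, 0.005, -1.0]]
ft_force: [-2.9, -12.6, 6.5]
finger_gap: 19.6
gripper_force: 49.5
```

```bash
python3 -c "
from m import *
st()"
```

```text
fixpos [-64.16   0.97] F fix [ -1.01 -12.91] gap 19.566190637359995 grip 49.46873366832733 t 12.525
```

Met the first pin at TCP fixture y ≈ 0.9 (12.9 N), so the notch should be near 15.5. I'll push on in small steps.

>>> {"method": "arm_command", "body": {"steps": [[0,-0.001,0,0,0,0],[0,-0.002,0,0,0,0],[0,-0.002,0,0,0,0]]}}

```text
clock: 12.9
position: [508.5, 38.2, 65.5]
orientation: [[0.99, -0.144, -0.001], [-0.144, -0.99, -0.007], [0.001, 0.007, -1.0]]
ft_force: [-3.2, -20.0, 8.0]
finger_gap: 19.7
gripper_force: 49.6
```

>>> {"method": "arm_command", "body": {"steps": [[0,-0.001,0,0,0,0],[0,-0.002,0,0,0,0],[0,-0.002,0,0,0,0]]}}

```text
clock: 13.28
position: [509.4, 43.8, 65.5]
orientation: [[0.989, -0.146, 0.001], [-0.146, -0.989, -0.001], [0.001, 0.001, -1.0]]
ft_force: [-1.9, -2.3, 6.5]
finger_gap: 19.7
gripper_force: 49.9
```

```bash
python3 -c "
from m import *
st()"
```

```text
fixpos [-64.15   6.92] F fix [-1.54 -2.57] gap 19.69849550208542 grip 49.87169802188873 t 13.275
```

>>> {"method": "arm_command", "body": {"steps": [[0,-0.001,0,0,0,0],[0,-0.002,0,0,0,0],[0,-0.002,0,0,0,0]]}}

```text
clock: 13.65
position: [509.8, 46.8, 65.5]
orientation: [[0.989, -0.146, 0.001], [-0.146, -0.989, -0.0], [0.001, -0.0, -1.0]]
ft_force: [-0.9, 0.5, 6.1]
finger_gap: 19.5
gripper_force: 49.9
```

>>> {"method": "arm_command", "body": {"steps": [[0,-0.001,0,0,0,0],[0,-0.002,0,0,0,0],[0,-0.002,0,0,0,0]]}}

```text
clock: 14.02
position: [510.1, 49.2, 65.5]
orientation: [[0.989, -0.146, 0.001], [-0.146, -0.989, 0.001], [0.001, -0.001, -1.0]]
ft_force: [-1.2, 2.0, 6.2]
finger_gap: 19.4
gripper_force: 49.9
```

```bash
python3 -c "
from m import *
st()"
```

```text
fixpos [-64.16  12.35] F fix [-1.47  1.84] gap 19.422000458213148 grip 49.86439526081085 t 14.025
```

>>> {"method": "arm_command", "body": {"steps": [[0,-0.001,0,0,0,0],[0,-0.001,0,0,0,0],[0,-0.001,0,0,0,0]]}}

```text
clock: 14.4
position: [510.3, 50.4, 65.5]
orientation: [[0.989, -0.146, 0.001], [-0.146, -0.989, 0.001], [0.001, -0.001, -1.0]]
ft_force: [-1.3, 2.6, 5.6]
finger_gap: 19.6
gripper_force: 49.9
```

>>> {"method": "arm_command", "body": {"steps": [[0,-0.001,0,0,0,0],[0,-0.001,0,0,0,0],[0,-0.001,0,0,0,0]]}}

```text
clock: 14.78
position: [510.4, 51.3, 65.5]
orientation: [[0.989, -0.146, 0.001], [-0.146, -0.989, 0.001], [0.001, -0.001, -1.0]]
ft_force: [-0.5, 2.0, 6.2]
finger_gap: 19.5
gripper_force: 49.9
```

>>> {"method": "arm_command", "body": {"steps": [[0,-0.001,0,0,0,0],[0,-0.001,0,0,0,0],[0,-0.001,0,0,0,0]]}}

```text
clock: 15.15
position: [510.5, 51.5, 65.5]
orientation: [[0.989, -0.145, 0.001], [-0.145, -0.989, -0.001], [0.001, 0.0, -1.0]]
ft_force: [-2.2, -0.4, 6.3]
finger_gap: 19.7
gripper_force: 49.9
```

```bash
python3 -c "
from m import *
st()"
```

```text
fixpos [-64.15  14.68] F fix [-2.07 -0.74] gap 19.654976046327675 grip 49.94848608970642 t 15.15
```

>>> {"method": "arm_command", "body": {"steps": [[0,-0.0005,0,0,0,0],[0,-0.001,0,0,0,0],[0,-0.001,0,0,0,0],[0,-0.001,0,0,0,0]]}}

```text
clock: 15.65
position: [510.5, 51.7, 65.5]
orientation: [[0.989, -0.145, 0.001], [-0.145, -0.989, -0.002], [0.001, 0.002, -1.0]]
ft_force: [-1.7, -5.7, 5.9]
finger_gap: 19.6
gripper_force: 50.0
```

```bash
python3 -c "
from m import *
st()
w=grab('wrist','w4'); t=grab('top','t4')
a=cv2.resize(w['image'][0:150,130:330],(460,345),interpolation=cv2.INTER_CUBIC); b=cv2.resize(t['image'][150:250,225:315],(340,378),interpolation=cv2.INTER_CUBIC)
cv2.imwrite('pics/c4.png',np.hstack([cv2.copyMakeBorder(a,0,33,0,0,0),b]))"
```

```text
fixpos [-64.16  14.86] F fix [-0.83 -5.88] gap 19.640497194483718 grip 49.975449442863464 t 15.65
```

View pics/c4.png

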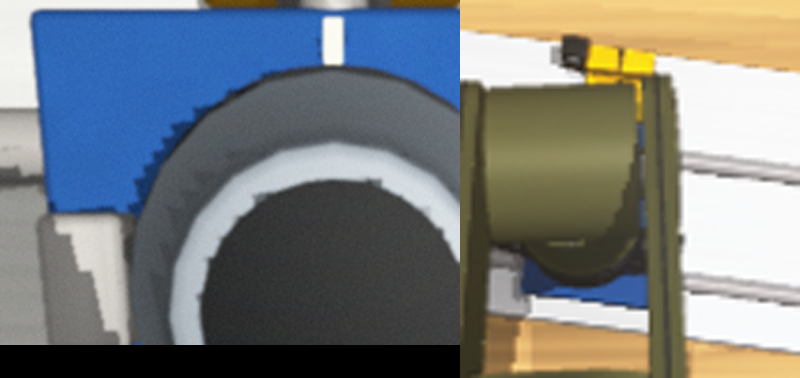

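The push rose to 5.9 N with only 0.2 mm of motion, and the wrist view has the white mark at (333, 15) centred in the yellow station. The ball is home, so I'll relax the push and settle.

>>> {"method": "arm_command", "body": {"steps": [[0,0.0005,0,0,0,0],[0,0.001,0,0,0,0],[0,0.001,0,0,0,0],[0,0.001,0,0,0,0],[0,0.001,0,0,0,0],[0,0.001,0,0,0,0],[0,0.001,0,0,0,0],[0,0.001,0,0,0,0]]}}

```text
clock: 16.75
position: [510.5, 51.5, 65.5]
orientation: [[0.989, -0.146, 0.001], [-0.146, -0.989, -0.0], [0.001, 0.0, -1.0]]
ft_force: [-0.8, -1.1, 5.2]
finger_gap: 19.7
gripper_force: 50.0
```

```bash
python3 -c "
from m import *
st()"
```

```text
fixpos [-64.15  14.71] F fix [-0.59 -1.18] gap 19.744234863595874 grip 49.95475351810455 t 16.75
```

```bash
python3 -c "
from rig import env
print(env.close_job())"
```

```text
the job is handed in; nothing more can be done
None
```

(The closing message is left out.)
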